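# Lay the carton down and push the rack's tray home

## Task

The tall carton standing on the pull-out tray keeps the tray from going in under the low rack. With the tray still out, push the carton over so that it lies flat on a broad side wholly inside the tray, then push the tray in under the rack as far as it will go. Only push with the fingers: pick up nothing, and leave everything else where it is.

Things in the scene. Friction and masses are not known exactly. Their poses are not given: they have to be found in the camera images.
- carton: tall rigid cardboard carton standing on the tray, 60 x 110 x 190 mm (its x, y, z), 0.25-0.5 kg. Origin: centre of its underside; x is normal to the two broad faces, z points to its top. Starts upright near the tray's outer end, x within 0.25 rad of the tray's length. Pushed slowly high on a broad face it tips about its lower edge without sliding and falls by itself past 0.31 rad of lean
- carton_center (a point): centre of the carton, half-way up (95 mm above its underside), axes as the carton's; 30 mm above the tray's floor when it lies on a broad side
- tray (a joint): how far the pull-out tray is pushed in under the rack (m): 0 fully out, 0.28 fully home at its stop. It starts at 0 to 0.03, slides with about 2.5 N of friction plus some damping, and stays where it is left
- tray_mid (a point): centre of the tray's inner floor, on its surface (14 mm above the table). Plywood tray 260 mm wide (x) by 360 mm long (y); edges on three sides 15 mm above the floor, 8 mm thick; at the outer end an upright front board 12 mm thick, its top 54 mm above the table. +y points out of the rack; pushed toward -y the tray goes home. Turned up to 0.14 rad with the rack
- tray_front (a point): the middle of the outer face of the tray's front board, 35 mm above the table; the place to push the tray. +y points outward, away from the rack. With the tray home this face still stands 80 mm out from the rack's edge
- rack_edge (a point): middle of the front edge of the low fixed rack's top board, on its upper surface, 128 mm above the table. Board 320 mm wide, 300 mm deep, underside 110 mm above the table, on four posts. Its open front faces this point's +y, where the tray comes out. The gap over the tray's floor is 96 mm: the carton passes under only lying on a broad side (60 mm high)
- rice_box: a similar but slightly smaller cardboard carton, 55 x 100 x 170 mm tall, standing on the table just beyond the rack and tray (larger x); a bystander; origin: centre of its underside
- mug: white mug, 80 mm across, 90 mm high, standing on the rack's top board; a bystander; origin: centre of its underside
- jar: closed glass jar, 64 mm across, 90 mm high, standing on the rack's top board; a bystander; origin: centre of its underside
- bowl: white bowl, 120 mm across, 50 mm high, on the table beyond the tray (larger x); a bystander; origin: centre of its underside
- can: steel can, 66 mm across, 80 mm high, on the table beyond the tray (larger x); a bystander; origin: centre of its underside
- cup: white cup without handle, 76 mm across, 75 mm high, on the table off the outer end of the tray, to the robot's side of it; a bystander; origin: centre of its underside
- spoon: wooden spoon, 170 mm long, lying on the table behind the rack (the side away from the tray); a bystander; origin near its middle
Things that resemble listed ones, but are neither listed nor needed, are in the scene too. Leave any orange or pink look-alike of the carton alone.

How it is judged:
By the outcome, as a careful person would: the job done as asked, in the order asked, and still so for the second after the job is handed in, with the robot touching nothing.
It also fails if it takes over 51 s, if anything falls off the work surface, if the arm or the gripper's body presses on something with over 40 N, if the wrist force passes 120 N, or if a joint passes its speed limit or range.

## Robot

A 6-joint arm with a two-finger parallel gripper is mounted at the origin on the work surface. World frame = base frame: x ahead of the robot, y to its left, z up, the work surface at z = 0. Lengths are in mm, angles in rad, forces in N, time in s.
With the tool pointing down it reaches from about 325 to 900 mm from the base axis. Payload 6.1 kg.
Tool frame: the origin (TCP) lies on the centre line of the jaws, within the pads' length; the fingertips stand 8 mm ahead of it and the grasp point (between the pads) lies 11 mm behind it; z points along the fingers, y is the line along which they close (so a half turn about z gives the same grasp; the last joint's range is limited). The gripper opens to 85 mm and grips with 20 to 120 N. Pads are 22 mm wide; open, the fingers measure 114 mm over their backs; the gripper's body (76 mm by 85 mm) begins 54 mm behind the grasp point. The pads swing forward as they close: fully open they stand 13 mm farther back than shut.
Start: joints at [1.034, 0.22, 1.526, -0, 1.395, -0.126], TCP at [249.587, 572.994, 239.3] pointing down, gripper open.
Joint ranges: [-2.98, 2.98], [-0.91, 2.08], [0.09, 2.57], [-1.24, 4.39], [0.2, 2.65], [-2.68, 2.68]. Speed limits (rad/s): [2.57, 2.57, 3.01, 3.14, 3.14, 3.14].

## Interface

Orientations are given as a unit quaternion [x, y, z, w].
In Python, from bench import env, cams gives the robot as it stands. The module is installed in compiled form; this text tells all that it offers.
- The arm moves only by the shell command python3 -m crank 'ROWS' [FORCE]. ROWS is JSON, a list of rows, each a list of 3 entries, a list of its own where there are three numbers: the closure, from -1 (fully open) to 1 (shut), so that 0 is half open, then the shift along the world's x, y, z scaled (see below), then the turn, a rotation vector about the world's x, y, z scaled (see below). In form: [[jaw, [tx, ty, tz], [rx, ry, rz]], ...]. A call has 1 to 12 rows; each row is the pose to reach, as a shift and turn from the pose commanded when the call began, turning the shorter way round; what a row does not reach only later rows make up. The controller multiplies each number of a shift by 0.5 m and each number of a turn by pi rad. A row lasts 1/8 s, in which the tool goes at most 62.5 mm and 10.7 degrees, less where a joint would pass 70% of its speed; a pose out of reach is approached as far as the arm can. A call with a number of a shift or a turn outside -1 to 1 is refused whole. A call with a gripper value outside its range is refused whole. The fingers move at their own pace and stop on an object; FORCE is the grip in N (left out, the last holds). Time passes only in rows, so rows that repeat a pose let the fingers close. It gives the time, the measured TCP pose, the force, the opening and the grip force at its end, in the units of the state.
- env.sense(): the state, without advancing time (a new reading comes with each control period).
- cams.capture(name): name is "scene" or "top" or "wrist"; returns the picture (420x560x3 uint8, red, green, blue); there is no depth.
- cams.camera_params(name): a dict with "fx", "fy", "cx", "cy" (pixels), "camera_from_world" (4x4, takes a point from world to camera coordinates). Camera axes: x right, y down, z forward; pixel columns grow to the right and rows downward; lengths in mm; the calibration is good to about 2 mm. A picture is of the moment at which its call begins: read the wrist's pose just before it. camera_params takes no time and is no camera call; for the wrist camera it gives the pose at the moment of the call.
- env.close_job(): hands the job in; it is judged then, once.
The state is a dict: "time_s": time; "joints": joint angles; "qvel": joint speeds; "joint_efforts": joint torques, N m; "position": TCP position; "eef_rot": TCP orientation; "ft_force": force on the tool from outside, world axes, zero at the start; "moment": the same for the moment, N m; "gripper_width": finger opening in mm; "grasp_force": force on a finger pad.
Only numpy, scipy, OpenCV 4.12 (cv2) and the standard library are available. Lean on these libraries where they do the work, as an engineer would, in place of code of your own. Each camera call takes 0.05 s, during which the arm holds its last target. There are 200 camera calls.

## Working session

There is one attempt and no reset: what is moved stays moved. The work goes in short steps, Python scripts to look and compute and a shell command to move; the robot and the scene stay as the last step left them, time stands still between calls to the robot, and variables do not carry over. Pictures are saved under pics/ and viewed, at most 10 in all, crops included, and the job is handed in when it is done.

```bash
mkdir -p pics
cat > h.py <<'E'
import numpy as np,cv2
from bench import env,cams
def ray(name,u,v,z=None,P=None):
    P=P or cams.camera_params(name);T=np.array(P["camera_from_world"]);R=T[:3,:3];c=-R.T@T[:3,3]
    d=R.T@np.array([(u-P["cx"])/P["fx"],(v-P["cy"])/P["fy"],1]);return c+d*(z-c[2])/d[2]
def proj(name,p):
    P=cams.camera_params(name);T=np.array(P["camera_from_world"]);q=T[:3,:3]@np.array(p)+T[:3,3]
    return P["fx"]*q[0]/q[2]+P["cx"],P["fy"]*q[1]/q[2]+P["cy"]
def snap(name,out,crop=None,s=1):
    im=cams.capture(name)[:,:,::-1]
    if crop:im=im[crop[1]:crop[3],crop[0]:crop[2]]
    cv2.imwrite("pics/"+out,cv2.resize(im,None,fx=s,fy=s,interpolation=cv2.INTER_CUBIC))
E
python3 -c "
from h import *
snap('scene','s1.png',s=1.4);snap('top','t1.png',s=1.4)
for n in('scene','top'):
  P=cams.camera_params(n);T=np.array(P['camera_from_world']);print(n,-T[:3,:3].T@T[:3,3],P['fx'])
print(env.sense())"
```

```text
scene [1177.75013853 -296.58107566 1278.69303831] 410.21483926058164
top [ 366.297687    -49.04372815 1667.95514573] 497.2494215626924
{'time_s': 0.1, 'joints': array([ 1.03391306e+00,  2.21189062e-01,  1.52749616e+00, -9.62134469e-06,
        1.39473605e+00, -1.26083416e-01]), 'qvel': array([-2.93136519e-05, -2.55625851e-03, -1.53741862e-03, -7.42154940e-04,
       -1.25784236e-04,  1.08271012e-03]), 'joint_efforts': array([ 1.33613594e-03, -4.98240995e+01, -3.90545762e+01, -1.18616617e-04,
        5.68914867e-03,  3.13974544e-05]), 'position': array([249.30544411, 572.53092525, 238.28303593]), 'eef_rot': array([ 2.03957781e-01,  9.78979258e-01, -8.66078732e-04, -2.93081473e-04]), 'ft_force': array([0.86643945, 0.70804188, 0.9334743 ]), 'moment': array([-0.00609149, -0.00505139, -0.00220349]), 'grasp_force': 0.0, 'gripper_width': 85.38528710219899}
```

View pics/s1.png

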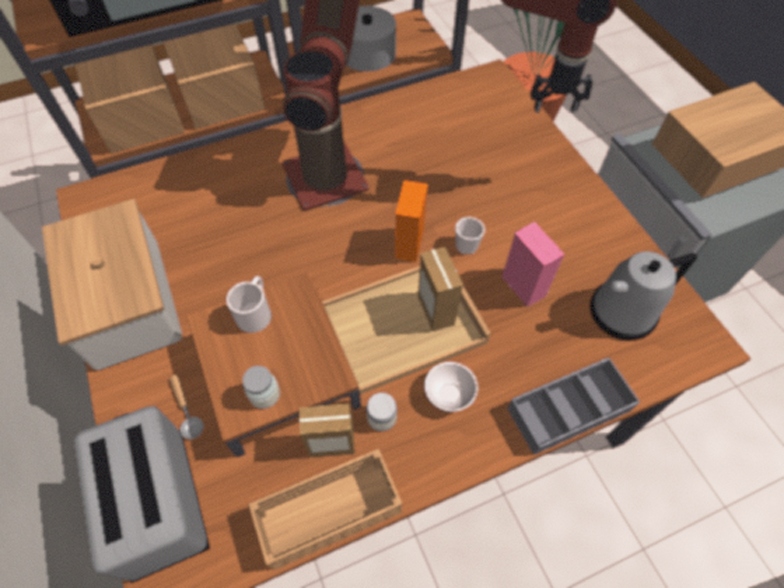

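View pics/t1.png

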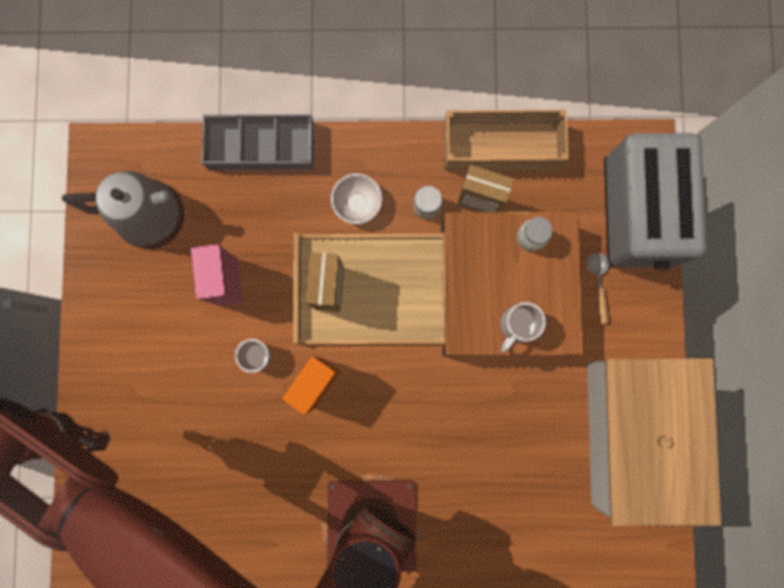

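The brown carton at (325,280) in the top view stands in the tray. The other brown one, at (485,190), stands beyond the rack and is the rice_box; the orange and pink ones are look-alikes. So the one in the tray is the one meant, and I'll confirm it in an enlarged crop.

```bash
python3 -c "
from h import *
snap('top','t2.png',(160,150,340,280),4.4)"
```

```text
(no output)
```

View pics/t2.png

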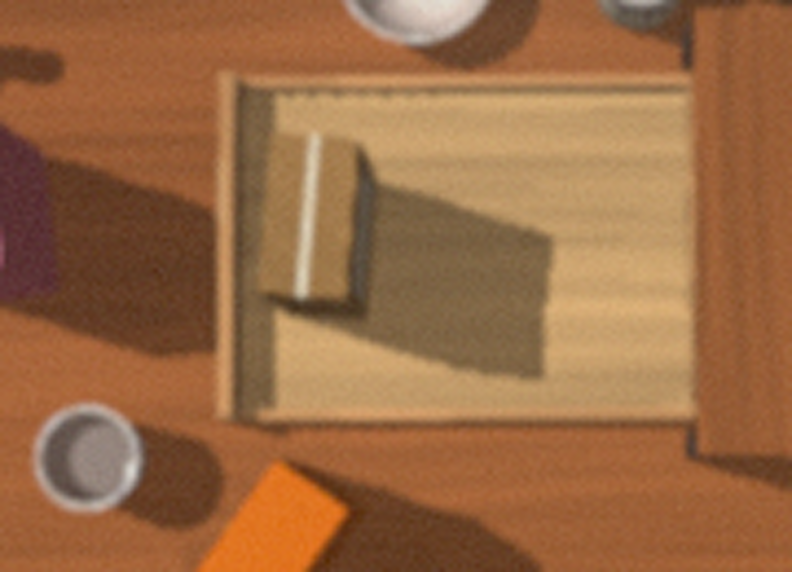

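The crop confirms it: a brown carton with a white tape strip standing in the tray. Its top corners are at about (272,132), (360,145), (350,302) and (260,292). The front board's outer top edge runs from (220,72) to (218,418).

```bash
python3 -c "
from h import *
f=lambda u,v,z:print((u,v),ray('top',160+u/4.4,150+v/4.4,z).round(0))
for u,v in((272,132),(360,145),(350,302),(260,292)):f(u,v,204)
for u,v in((220,72),(218,418),(236,74),(234,418)):f(u,v,54)
for u,v in((695,8),(695,458)):f(u,v,128)
for u,v in((690,78),(690,415)):f(u,v,29)
f(88,458,75)
# orange,pink tops
for u,v in((282,460),(350,512)):f(u,v,190)
f(45,295,190);f(0,120,190)
from scipy.spatial.transform import Rotation as R
print(R.from_quat(env.sense()['eef_rot']).as_matrix().round(3))
"
```

```text
(272, 132) [608. 121. 204.]
(360, 145) [599.  61. 204.]
(350, 302) [492.  68. 204.]
(260, 292) [499. 128. 204.]
(220, 72) [679. 178.  54.]
(218, 418) [420. 177.  54.]
(236, 74) [677. 166.  54.]
(234, 418) [420. 165.  54.]
(695, 8) [ 709. -172.  128.]
(695, 458) [ 388. -168.  128.]
(690, 78) [ 677. -176.   29.]
(690, 415) [ 421. -173.   29.]
(88, 458) [391. 268.  75.]
(282, 460) [387. 115. 190.]
(350, 512) [352.  69. 190.]
(45, 295) [499. 276. 190.]
(0, 120) [620. 309. 190.]
[[-0.917  0.399 -0.001]
 [ 0.399  0.917 -0.001]
 [ 0.    -0.002 -1.   ]]
```

```bash
python3 -m crank '[[1,[0,0,0.12],[0,0,0]],[1,[0.6,-0.82,0.12],[0,0,-0.37]],[1,[0.6,-0.82,0.12],[0,0,-0.37]],[1,[0.6,-0.82,0.12],[0,0,-0.37]],[1,[0.6,-0.82,0.12],[0,0,-0.37]],[1,[0.6,-0.82,0.12],[0,0,-0.37]],[1,[0.6,-0.82,0.12],[0,0,-0.37]],[1,[0.6,-0.82,0.12],[0,0,-0.37]],[1,[0.6,-0.82,0.12],[0,0,-0.37]],[1,[0.6,-0.82,0.12],[0,0,-0.37]],[1,[0.6,-0.82,0.12],[0,0,-0.37]],[1,[0.6,-0.82,0.12],[0,0,-0.37]]]'
```

```text
time_s: 1.65
position: [548.8, 164.3, 299.2]
eef_rot: [0.707, 0.707, -0.0, -0.0]
ft_force: [1.2, 0.5, 0.6]
gripper_width: 0.1
grasp_force: 0.0
```

```bash
python3 -m crank '[[1,[0,0,-0.1],[0,0,0]],[1,[0,0,-0.2],[0,0,0]],[1,[0,0,-0.25],[0,0,0]],[1,[0,0,-0.25],[0,0,0]],[1,[0,-0.04,-0.25],[0,0,0]],[1,[0,-0.05,-0.25],[0,0,0]]]' && python3 -m crank '[[1,[0,-0.01,0],[0,0,0]],[1,[0,-0.02,0],[0,0,0]],[1,[0,-0.03,0],[0,0,0]],[1,[0,-0.04,0],[0,0,0]],[1,[0,-0.05,0],[0,0,0]],[1,[0,-0.06,0],[0,0,0]]]'; python3 -c "
from h import *
snap('scene','s2.png',(200,150,400,300),4)"
```

```text
time_s: 2.4
position: [550.7, 137.2, 176.5]
eef_rot: [0.708, 0.706, 0.001, 0.001]
ft_force: [0.1, 1.2, 0.8]
gripper_width: -0.2
grasp_force: 0.4
time_s: 3.15
position: [549.5, 107.6, 174.2]
eef_rot: [0.708, 0.706, -0.0, -0.0]
ft_force: [-0.2, 1.2, 0.1]
gripper_width: 0.4
grasp_force: 0.1
```

View pics/s2.png

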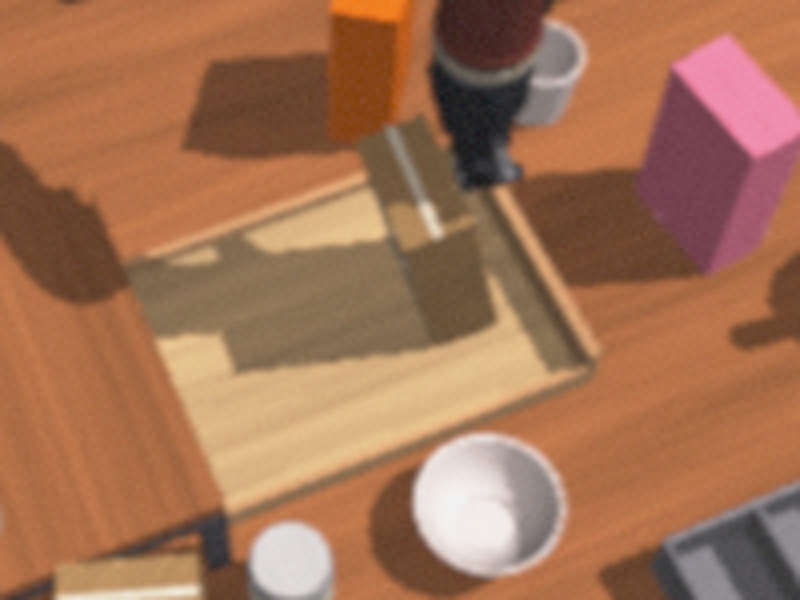

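The carton is leaning inward with its lower inner edge still on the floor and no sliding visible. I'll keep pushing slowly past the tipping point, then back off.

```bash
python3 -m crank '[[1,[0,-0.01,0],[0,0,0]],[1,[0,-0.02,0],[0,0,0]],[1,[0,-0.03,0],[0,0,0]],[1,[0,-0.04,0],[0,0,0]],[1,[0,-0.05,0],[0,0,0]],[1,[0,-0.06,0],[0,0,0]],[1,[0,-0.07,0],[0,0,0]],[1,[0,-0.07,0],[0,0,0]],[1,[0,-0.07,0.02],[0,0,0]],[1,[0,0,0.12],[0,0,0]],[1,[0,0.1,0.2],[0,0,0]],[1,[0,0.2,0.2],[0,0,0]]]'; python3 -c "
from h import *
snap('top','t3.png',(160,150,340,280),4.4)"
```

```text
time_s: 4.7
position: [551.9, 209.8, 280.3]
eef_rot: [0.708, 0.706, 0.004, 0.002]
ft_force: [0.3, 0.1, -0.1]
gripper_width: 0.1
grasp_force: 0.0
```

View pics/t3.png

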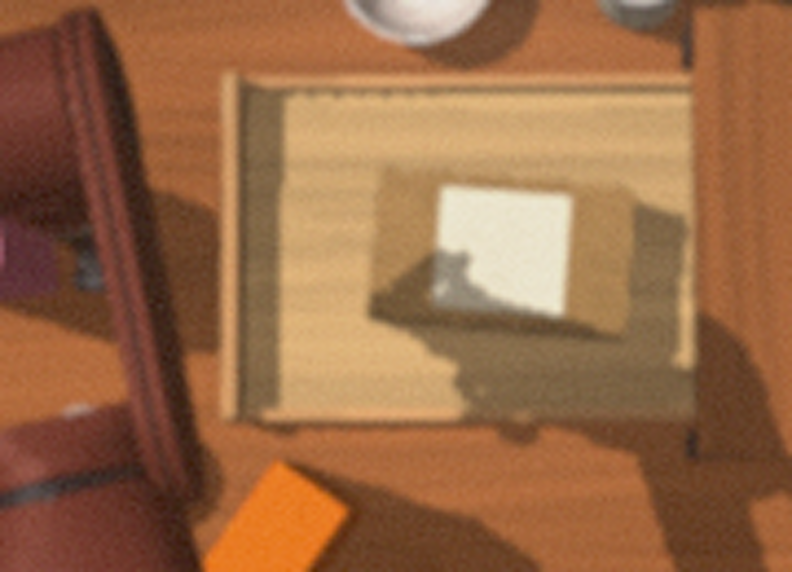

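The carton lies flat on a broad side, label up, at about (370–635, 165–335). It is inside the tray, which is still out with its front board at column ~224. Next I'll lower the fingers outside the front board.

```bash
python3 -m crank '[[1,[0,0.01,-0.1],[0,0,0]],[1,[0,0.01,-0.2],[0,0,0]],[1,[0,0.01,-0.3],[0,0,0]],[1,[0,0.01,-0.4],[0,0,0]],[1,[0,0.01,-0.49],[0,0,0]],[1,[0,0.01,-0.49],[0,0,0]],[1,[0,0.01,-0.49],[0,0,0]]]'
```

```text
time_s: 5.62
position: [550.9, 213.3, 31.3]
eef_rot: [0.708, 0.706, 0.001, 0.001]
ft_force: [0.2, 0.2, -0.2]
gripper_width: 0.2
grasp_force: 0.0
```

```bash
python3 -m crank '[[1,[0,-0.025,0],[0,0,0]],[1,[0,-0.04,0],[0,0,0]],[1,[0,-0.055,0],[0,0,0]],[1,[0,-0.075,0],[0,0,0]],[1,[0,-0.1,0],[0,0,0]],[1,[0,-0.125,0],[0,0,0]],[1,[0,-0.15,0],[0,0,0]],[1,[0,-0.175,0],[0,0,0]],[1,[0,-0.2,0],[0,0,0]],[1,[0,-0.225,0],[0,0,0]],[1,[0,-0.25,0],[0,0,0]],[1,[0,-0.27,0],[0,0,0]]]' && python3 -m crank '[[1,[0,-0.02,0],[0,0,0]],[1,[0,-0.04,0],[0,0,0]],[1,[0,-0.065,0],[0,0,0]],[1,[0,-0.09,0],[0,0,0]],[1,[0,-0.115,0],[0,0,0]],[1,[0,-0.14,0],[0,0,0]],[1,[0,-0.165,0],[0,0,0]],[1,[0,-0.19,0],[0,0,0]],[1,[0,-0.21,0],[0,0,0]],[1,[0,-0.225,0],[0,0,0]],[1,[0,-0.24,0],[0,0,0]],[1,[0,-0.25,0],[0,0,0]]]'; python3 -c "
from h import *
snap('top','t4.png',(160,130,400,280),3.3)"
```

```text
time_s: 7.12
position: [549.5, 77.1, 29.2]
eef_rot: [0.708, 0.706, -0.0, -0.0]
ft_force: [2.4, 2.8, 0.3]
gripper_width: -0.2
grasp_force: 1.5
time_s: 8.62
position: [549.4, -47.4, 29.2]
eef_rot: [0.708, 0.706, -0.0, -0.0]
ft_force: [1.2, 3.3, -0.2]
gripper_width: 0.2
grasp_force: 1.4
```

View pics/t4.png

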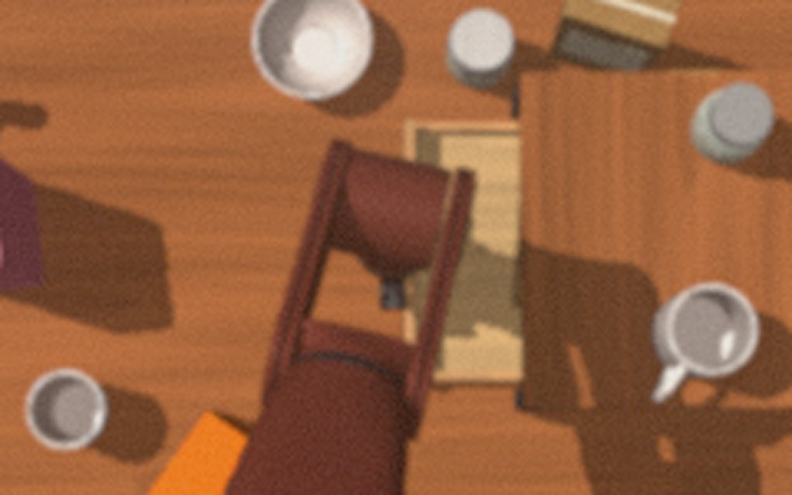

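The tray is nearly in, with its front board at column ~408 and the rack edge at ~520. I'll push the last ~32 mm slowly until it hits the stop.

```bash
python3 -m crank '[[1,[0,-0.015,0],[0,0,0]],[1,[0,-0.03,0],[0,0,0]],[1,[0,-0.04,0],[0,0,0]],[1,[0,-0.05,0],[0,0,0]],[1,[0,-0.055,0],[0,0,0]],[1,[0,-0.06,0],[0,0,0]],[1,[0,-0.064,0],[0,0,0]]]'
```

```text
time_s: 9.55
position: [549.4, -78.4, 29.2]
eef_rot: [0.708, 0.706, 0.0, -0.001]
ft_force: [-0.5, 10.7, 3.7]
gripper_width: -0.2
grasp_force: 4.9
```

```bash
python3 -m crank '[[1,[0,-0.004,0],[0,0,0]],[1,[0,-0.008,0],[0,0,0]],[1,[0,-0.008,0],[0,0,0]]]'
```

```text
time_s: 9.93
position: [549.4, -78.5, 29.3]
eef_rot: [0.708, 0.706, 0.002, -0.003]
ft_force: [-0.5, 20.9, 6.1]
gripper_width: 0.2
grasp_force: 10.6
```

The tray is at its stop: 4 mm more command gave no motion and the force doubled. I'll back off and check.

```bash
python3 -m crank '[[1,[0,0.04,0],[0,0,0]],[1,[0,0.12,0],[0,0,0]],[1,[0,0.24,0.05],[0,0,0]],[1,[0,0.34,0.15],[0,0,0]],[1,[0,0.44,0.25],[0,0,0]],[1,[0,0.54,0.35],[0,0,0]],[1,[0,0.6,0.45],[0,0,0]],[1,[0,0.6,0.5],[0,0,0]],[1,[0,0.6,0.5],[0,0,0]]]'; python3 -c "
from h import *
snap('top','t5.png',(100,70,460,340),2.2);snap('scene','s3.png',(100,130,400,340),2.6)
t=lambda u,v,z:ray('top',u,v,z)"
```

```text
time_s: 11.05
position: [551.8, 218.7, 284.5]
eef_rot: [0.707, 0.707, 0.004, 0.003]
ft_force: [-0.3, -0.8, 0.2]
gripper_width: 0.1
grasp_force: 0.0
```

View pics/t5.png

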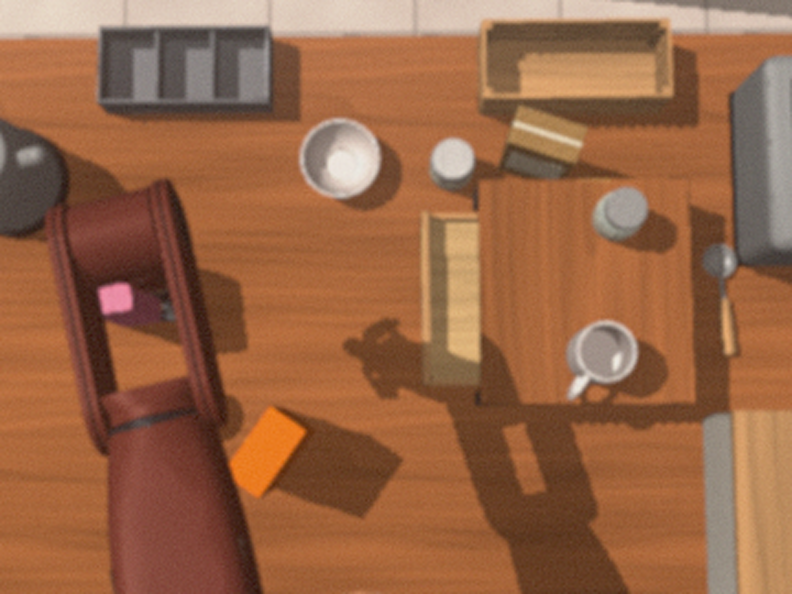

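View pics/s3.png

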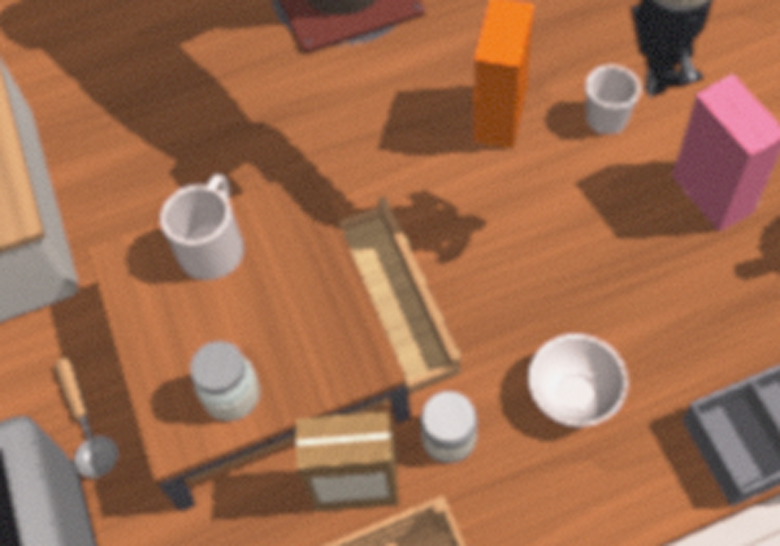

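The tray is home: its front board is at column ~421 in the top crop, against the rack edge at ~480. The finger contact puts the face at y ≈ -90, about 80 mm out from the edge as specified. The carton is under the rack, the bystanders are in place, and the arm is clear.

```bash
python3 -c "
from h import *
print(env.close_job())"
```

```text
the job is handed in; nothing more can be done
None
```

I tipped the carton flat inside the tray, pushed the tray under the rack to its stop, and handed the job in at about 11 s; the other items looked undisturbed in the final pictures.

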